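# Set and hold the overhang of a shelf board

### The job

The loose shelf board on the low riser is to be clamped by a colleague with more overhang: with the help of its bow handle, first push it flat against the riser's raised fence, then slide it out along the fence, to the robot's right, until its leading end is in line with the pointer of the gauge post. The board would tip out there by itself, so finish while still holding it: level, flat on the riser, against the fence and at the mark. Do not lift it off the riser or let it tip, and leave the other things where they are.

Things in the scene. Friction and masses are not known exactly. Their poses are not given: they have to be found in the camera images.
- riser: fixed low riser on the worktop. Deck 150 mm (its x) by 300 mm (its y), deck top 70 mm above the worktop. Origin on the worktop under the deck's centre; its -y points outward, to the robot's right, +x away from the robot. A metal fence runs along the whole far side, its inner face at x = +65 mm, its top 14 mm above the deck.
- deck_edge (a point): middle of the riser's outward edge (its -y end), on the deck top; riser axes
- board: loose white board lying on the deck, 90 mm (its x) by 340 mm (its y) by 12 mm thick, 0.34 to 0.59 kg; it slides under 2 to 5 N. Origin at the centre of its underside. Its -y end is the leading end; the steel bow handle stands near its other end (the tail). It starts 20 to 32 mm clear of the fence and up to 0.08 rad askew, overhanging the riser's outward edge by 30 to 70 mm.
- board_end (a point): middle of the board's leading end face, 170 mm from the board's origin toward -y, half way up the thickness; board axes. Let go, the board tips once this end overhangs by more than about 174 mm. With the board against the fence its origin is at riser x = +20 mm and its axes are parallel to the riser's
- board_grip (a point): centre of the handle's horizontal bar, at (0, +120, +45) mm in the board's frame. The bar is 12 mm wide (board x), 80 mm long (board y) and 14 mm high, 26 mm clear over the board; the fingers close across it along the board's x
- gauge: fixed gauge post on the worktop beyond the riser, slim steel post 91 mm high on a small foot; origin on the worktop under the post, axes parallel to the riser's. It stands on the far side of the board's path, so that the wanted overhang is 205 to 240 mm.
- mark (a point): tip of the gauge post's pointer, (-35, 0, +77) mm in the gauge's frame, pointing along the gauge's -x across the board's path; 12 mm clear of the board's side when the board is against the fence. The board's leading end must come level with it (gauge y = 0)
- timer: small white timer, 64 x 68 x 18 mm, origin under its centre; on the worktop near the overhang; leave alone
- pen: marker pen lying on the worktop near the overhang, 17 x 135 x 16 mm, origin under its centre; leave alone
- strip_bottle: upright test-strip bottle, 45 mm across, 108 mm high, origin under its centre, behind the fence; leave alone
- reagent_bottle: upright small brown bottle, 34 mm across, 82 mm high, origin under its centre, behind the fence; leave alone
Mind the look-alikes: they are no part of the job. Leave any red or yellow look-alike of the gauge alone.

How it is judged (in metres and radians):
On the way:
1. the board lies flat against the fence (within 3.5 mm and 0.02 rad) while it still overhangs less than 130 mm (x of board in the frame of riser above 0.0165 m and angle between the y axis of board and the y axis of riser, either way round below 0.02 rad and y of board_end in the frame of deck_edge above -0.13 m), for 0.2 s.
At the end, for the whole second after the job is handed in: The fingers hold the board (contact over 1 N), its leading end within 6 mm of the pointer, its side within 3.5 mm of the fence and parallel within 0.02 rad, level within 0.03 rad, resting on the riser (contact over 1 N) within 4 mm of the deck, and still (x of board in the frame of riser above 0.0165 m and angle between the y axis of board and the y axis of riser, either way round below 0.02 rad and y of board_end in the frame of gauge between -0.006 and 0.006 m and angle between board's own z axis and vertical below 0.03 rad and z of board in the frame of riser below 0.074 m and linear speed of board below 0.01 m/s and contact force between the fingers and board above 1 N and contact force between board and riser above 1 N); the arm keeps its last pose, push and grip.
It fails at once if the board tips (over 0.1 rad) (angle between board's own z axis and vertical above 0.1 rad).
It fails at once if the board is lifted more than 20 mm off the deck (z of board in the frame of riser above 0.09 m).
It fails at once if another thing is moved more than 25 mm (distance of any of timer, pen, strip_bottle, reagent_bottle from where it was at the start of the episode above 0.025 m).
It also fails if it takes over 45 s, if anything falls off the work surface, if the arm or the gripper's body presses on something with over 40 N, if the wrist force passes 120 N, or if a joint passes its speed limit or range.

### The arm

A 6-joint arm with a two-finger parallel gripper is mounted at the origin on a cart in front of the work surface, level with it; the furniture and walls round the work are solid. World frame = base frame: x ahead of the robot, y to its left, z up, the work surface at z = 0. Lengths are in mm, angles in rad, forces in N, time in s.
With the tool pointing down it reaches from about 325 to 900 mm from the base axis. Payload 3.5 kg.
Tool frame: the origin (TCP) lies between the finger pads; the fingertips stand manip.tcp_to_tips ahead of it and the grasp point (between the pads) lies 11 mm behind it (manip.tcp_to_tips is the distance from the TCP to the fingertips, in mm); z points along the fingers, y is the line along which they close (so a half turn about z gives the same grasp; the last joint's range is limited). The gripper opens to 85 mm and grips with 20 to 120 N. Pads are 22 mm wide; open, the fingers measure 114 mm over their backs; the gripper's body (76 mm by 85 mm) begins 54 mm behind the grasp point. The pads swing forward as they close: fully open they stand 13 mm farther back than shut.
Start: joints at [-1.437, 0.276, -0.026, 1.268, 0, 1.467], TCP at [146.608, -607.559, 239.313] pointing down, gripper open.
Joint ranges: [-3.12, 3.12], [-0.85, 1.88], [-1.08, 1.24], [-1.95, 2.15], [-1.57, 1.53], [-3.14, 3.14]. Speed limits (rad/s): [2.57, 2.57, 3.14, 3.14, 3.14, 3.14].

### API

Orientations are given as a unit quaternion [w, x, y, z].
In Python, from plant import manip gives the robot as it stands.
- The arm moves only by the tool servo_tool, never from a script. Its argument "motion" is a list of rows, each a list of 7 numbers: the shift along the world's x, y, z each as a share of 0.02 m, from -1 to 1, then the turn, a rotation vector about the world's x, y, z each as a share of 5 degrees, from -1 to 1, then the opening, from -1 (shut) to 1 (fully open). A call has 1 to 12 rows; each row shifts and turns the commanded pose from where the row before left it; what a row does not reach is not made up. A row lasts 1/12 s, in which the tool goes at most 41.7 mm and 7.16 degrees, less where a joint would pass 70% of its speed; a pose out of reach is approached as far as the arm can. A call with a number of a shift or a turn outside -1 to 1 is refused whole. A call with a gripper value outside its range is refused whole. The fingers move at their own pace and stop on an object; "newtons" is the grip in N (left out, the last holds). Time passes only in rows, so rows that do not move let the fingers close. It gives the time, the measured TCP pose, the force, the opening and the grip force at its end, in the units of the state.
- manip.get_obs(): the state, without advancing time (a new reading comes with each control period).
- manip.get_image(name): name is "side" or "top"; returns the picture (384x512x3 uint8, red, green, blue); there is no depth.
- manip.calibration(name): a dict with "vfov" (degrees; the focal length in pixels is half the picture's height over the tangent of half this angle, whatever the lens; pixels are square), "cx", "cy" (the principal point, pixels), "dist_coeffs" ([k1, k2, p1, p2, k3] as OpenCV has them; the pictures are not rectified), "extrinsics" (4x4, takes a point from camera to world coordinates). Camera axes: x right, y down, z forward; pixel columns grow to the right and rows downward; lengths in mm; the calibration is good to about 2 mm. A picture is of the moment at which its call begins. calibration takes no time and is no camera call.
- manip.job_done(): hands the job in; it is judged then, once.
Trained networks look in the newest picture that a camera, given by its name, has taken for a name from the list of things; names that differ only in an ending like _2 or _b are one class to them, and where a whole thing is asked for, a point or a joint stands for the part that bears it (a point fixed in the world has none). Each returns a list of dicts, best first, with "p" (0 to 1); they miss things now and then, are a little off and sometimes report something else, mostly with a low value. They report only what shows in the picture. A call takes as long as a camera call. They do not tell look-alikes from the thing itself.
- manip.find_in(thing, camera): "pixel" ([column, row] in pixels, amid what is visible of it).
The state is a dict: "t": time; "joints": joint angles; "dq": joint speeds; "tau": joint torques, N m; "position": TCP position; "tool_rot": TCP orientation; "ft_force": force on the tool from outside, world axes, zero at the start; "moment": the same for the moment, N m; "gripper_width": finger opening in mm; "grip_force": force on a finger pad.
Only numpy, scipy, OpenCV 4.12 (cv2) and the standard library are available. Lean on these libraries where they do the work, as an engineer would, in place of code of your own. Each camera call takes 0.05 s, during which the arm holds its last target. There are 200 camera calls.

## Working session

There is one attempt and no reset: what is moved stays moved. The work goes in short steps, Python scripts to look and compute and a tool call to move; the robot and the scene stay as the last step left them, time stands still between calls to the robot, and variables do not carry over. Pictures are saved under pics/ and viewed, at most 10 in all, crops included, and the job is handed in when it is done.

Besides the shell and the picture viewer there is one more tool, called after "Call:" in YAML: its name, and indented under it one key for each argument. servo_tool: Moves the arm, as the interface text tells. Shift numbers are shares of 0.02 m and turn numbers shares of 5 degrees, none past 1 either way. Its arguments: {"type":"object","properties":{"motion":{"type":"array"},"newtons":{"type":"number"}},"required":["motion"]}

```bash
ls; mkdir -p pics
cat > h.py <<'E'
import numpy as np, cv2
from plant import manip
def cal(n):
    c=manip.calibration(n); f=192/np.tan(np.radians(c["vfov"])/2)
    K=np.array([[f,0,c["cx"]],[0,f,c["cy"]],[0,0,1]]); E=np.array(c["extrinsics"],float)
    return K,np.array(c["dist_coeffs"],float),E
def toz(n,px,z):
    K,d,E=cal(n)
    u=cv2.undistortPointsIter(np.array(px,float).reshape(-1,1,2),K,d,None,None,(3,100,1e-9)).reshape(-1,2)
    r=np.c_[u,np.ones(len(u))]@E[:3,:3].T; o=E[:3,3]
    return o+r*((z-o[2])/r[:,2])[:,None]
def proj(n,P):
    K,d,E=cal(n); R=E[:3,:3].T
    return cv2.projectPoints(np.array(P,float).reshape(-1,1,3),cv2.Rodrigues(R)[0],-R@E[:3,3],K,d)[0].reshape(-1,2)
def snap(n,name):
    im=manip.get_image(n); cv2.imwrite(f"pics/{name}.png",im[:,:,::-1]); return im
E
python3 - <<'E'
from h import *
for n in("top","side"):
    snap(n,n+"0"); print(n,cal(n)[2].round(2).tolist(),cal(n)[0].round(1).tolist(),cal(n)[1])
    for t in("riser","board","board_grip","gauge","mark","board_end","deck_edge"):
        print(t,[(np.round(q["pixel"]).tolist(),round(q["p"],2)) for q in manip.find_in(t,n)])
print(manip.get_obs(),manip.tcp_to_tips)
a=cv2.imread("pics/top0.png");
E
```

```text
pics
top [[0.01, -0.99, 0.15, 424.54], [-1.0, -0.01, -0.01, -83.96], [0.01, -0.15, -0.99, 1247.21], [0.0, 0.0, 0.0, 1.0]] [[358.6, 0.0, 256.3], [0.0, 358.6, 185.5], [0.0, 0.0, 1.0]] [-0.11445661  0.          0.          0.          0.        ]
riser [([200.0, 190.0], 0.73), ([216.0, 151.0], 0.48)]
board [([203.0, 202.0], 0.62), ([199.0, 183.0], 0.33)]
board_grip []
gauge [([304.0, 160.0], 0.73), ([274.0, 152.0], 0.73), ([336.0, 146.0], 0.72)]
mark [([337.0, 147.0], 0.75), ([273.0, 151.0], 0.73), ([304.0, 159.0], 0.53), ([203.0, 204.0], 0.28)]
board_end [([205.0, 202.0], 0.91)]
deck_edge [([199.0, 188.0], 0.87)]
side [[0.83, 0.48, -0.28, 968.51], [0.56, -0.73, 0.4, -597.37], [-0.01, -0.49, -0.87, 1235.45], [0.0, 0.0, 0.0, 1.0]] [[469.1, 0.0, 256.0], [0.0, 469.1, 194.2], [0.0, 0.0, 1.0]] [0.05166551 0.         0.         0.         0.        ]
riser [([279.0, 162.0], 0.85)]
board [([268.0, 159.0], 0.9)]
board_grip [([270.0, 154.0], 0.9)]
gauge [([278.0, 251.0], 0.77), ([249.0, 280.0], 0.55), ([237.0, 328.0], 0.55)]
mark [([235.0, 328.0], 0.91), ([281.0, 252.0], 0.86), ([250.0, 281.0], 0.72), ([267.0, 160.0], 0.68)]
board_end [([268.0, 156.0], 0.77), ([310.0, 191.0], 0.33)]
deck_edge [([281.0, 164.0], 0.85), ([247.0, 278.0], 0.36)]
{'t': 0.8, 'joints': array([-1.43739855e+00,  2.76353964e-01, -2.63679351e-02,  1.26801533e+00,
       -1.87377000e-05,  1.46734286e+00]), 'dq': array([ 0.00032288,  0.00104641,  0.00221373, -0.00093638,  0.00055085,
        0.00023314]), 'tau': array([-6.19201637e-04, -4.45421541e+01,  2.95544243e+01,  4.25956914e-04,
       -5.50341213e-05, -2.89845545e-06]), 'position': array([ 146.605439  , -607.5695093 ,  239.35704934]), 'tool_rot': array([ 2.96870078e-05,  9.92995877e-01,  1.18149003e-01, -8.92538850e-06]), 'ft_force': array([ 0.32106396, -0.5316217 , -0.81502051]), 'moment': array([ 0.01366553, -0.02073958,  0.00794788]), 'grip_force': 0.0, 'gripper_width': 85.78346428307803} 8.0
```

View pics/top0.png

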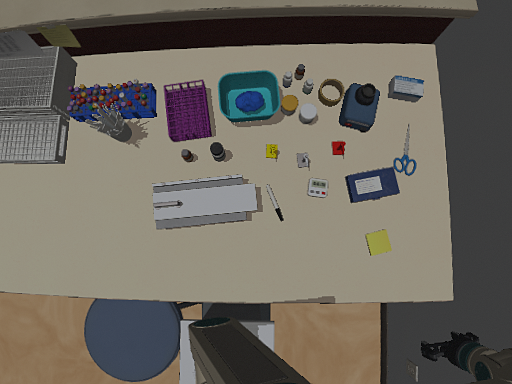

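View pics/side0.png

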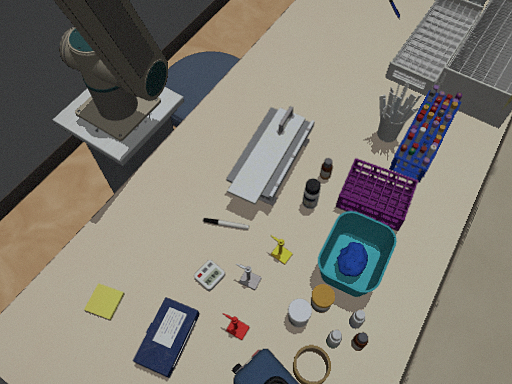

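The top view shows the riser and board at (200,200). There are three gauge candidates: yellow (272,151), grey (303,159) and red (339,147). In the side view they are at (280,250), (247,277) and (236,326). The steel-grey one is the gauge. Next I'll check it in a close crop, together with the board.

Run:
```python
from h import *
t=cv2.imread("pics/top0.png");s=cv2.imread("pics/side0.png")
a=cv2.resize(t[165:240,145:265],None,fx=4,fy=4,interpolation=2)     #480x300
b=cv2.resize(t[140:180,280:320],(300,300),interpolation=2)
c=cv2.resize(s[100:205,220:325],(420,300)[0:1]*1+(300,) if 0 else (300,300),interpolation=2)
d=cv2.resize(s[255:295,225:265],(300,300),interpolation=2)
o=np.zeros((600,780,3),np.uint8);o[:300,:480]=a;o[:300,480:]=b;o[300:,:300]=c;o[300:,480:]=d
cv2.imwrite("pics/c.png",o)
```

```text
(no output)
```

View pics/c.png

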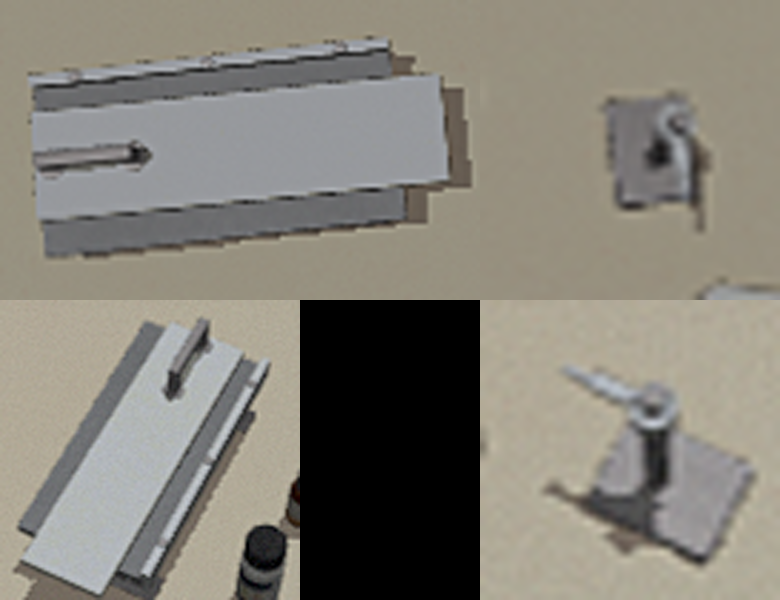

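The grey gauge has its pointer tip at about (308,166) in the top view and (236,264) in the side view. The board's leading end is at about (256,197), and its handle is at the left end, near (165,204).

```bash
cat > fit.py <<'E'
from h import *
from scipy.optimize import least_squares
T=lambda p:np.array(p)/4+[145,165]-.5+.125
S=lambda p:np.array(p)/(300/105)+[220,100]-.5+.17
GT=lambda p:(np.array(p)-[480,0])/7.5+[280,140]-.43
GS=lambda p:(np.array(p)-[480,300])/7.5+[225,255]-.43
bT=T([(440,77),(449,184),(34,113),(40,218)]); bS=S([(98,292),(22,267),(243,50),(172,22)])
B=[(45,-170,12),(-45,-170,12),(45,170,12),(-45,170,12)]
dT=T([(406,221),(45,257)]); dS=S([(22,227),(147,22)]); D=[(-75,-150,70),(-75,150,70)]
fT=T([(388,42),(30,78)]); F=[(75,-150,84),(75,150,84)]
gT=GT([(693,200),(678,117)]); gS=GS([(562,370),(655,395)]); G=[(-35,0,77),(0,0,91)]
def rt(a,P,x,y,z=0):
    c,s=np.cos(a),np.sin(a); P=np.array(P,float); return np.c_[x+c*P[:,0]-s*P[:,1],y+s*P[:,0]+c*P[:,1],P[:,2]+z]
def res(v):
    rx,ry,ra,bx,by,ba,gx,gy=v[:8]; ot,os=np.r_[v[8:10],0],np.r_[v[10:12],0]; r=[]
    b=rt(ba,B,bx,by,70);d=rt(ra,D,rx,ry);f=rt(ra,F,rx,ry);g=rt(ra,G,gx,gy)
    for n,o,P,m in(("top",ot,b,bT),("side",os,b,bS),("top",ot,d,dT),("side",os,d,dS),("top",ot,f,fT),("top",ot,g,gT),("side",os,g,gS)):
        r+=list((proj(n,P+o)-m).ravel())
    k=np.cos(ra)*(gx-rx)+np.sin(ra)*(gy-ry)
    return np.r_[r,v[8:12]/3,(k-112)/1]
if __name__=="__main__":
    s=least_squares(res,[420,0,0,420,0,0,480,-250,0,0,0,0],loss="soft_l1"); v=s.x
    print(v.round(3)); print(res(v).round(1))
    c,sn=np.cos(v[2]),np.sin(v[2]); L=lambda x,y:(c*(x-v[0])+sn*(y-v[1]),-sn*(x-v[0])+c*(y-v[1]))
    print("board in riser",L(v[3],v[4]),"dyaw",v[5]-v[2],"overhang",-(L(*rt(v[5],[(0,-170,0)],v[3],v[4])[0,:2])[1]+150),"gauge",L(v[6],v[7]),"wanted",-L(v[6],v[7])[1]-150)
    print("grip",rt(v[5],[(0,120,45)],v[3],v[4],70))
E
python3 fit.py
```

```text
Traceback (most recent call last):
  File "fit.py", line 22, in <module>
    s=least_squares(res,[420,0,0,420,0,0,480,-250,0,0,0,0],loss="soft_l1"); v=s.x
  File "fit.py", line 18, in res
    r+=list((proj(n,P+o)-m).ravel())
             ~~~~^^^^^^^
  File "h.py", line 13, in proj
    K,d,E=cal(n); R=E[:3,:3].T
          ~~~^^^
  File "h.py", line 4, in cal
    c=manip.calibration(n); f=192/np.tan(np.radians(c["vfov"])/2)
ValueError: time passes only in moves, steps and waits
```

Calibration calls seem to be limited, so I'll cache them.

```bash
sed -i 's/^def cal/import functools\n@functools.cache\ndef cal/' h.py; python3 fit.py
```

```text
[ 5.48231e+02  9.63520e+01  1.21000e-01  5.47494e+02  7.62940e+01
  1.07000e-01  7.04214e+02 -2.57492e+02 -8.04000e-01  4.08000e-01
  8.04000e-01 -4.08000e-01]
[ 0.5 -0.5  0.8 -0.  -0.6 -0.1 -0.6  0.8  0.5  1.3 -0.9 -2.8  0.9  0.3
 -0.3 -0.2  0.4 -0.3 -0.   0.1 -1.6 -0.4 -0.2 -0.8  0.1 -1.2 -0.5 -0.6
 -0.6  0.7  0.6  0.6  0.7  0.   0.1  0.5 -0.3  0.1  0.3 -0.1 -0. ]
board in riser (np.float64(-3.1592583455909082), np.float64(-19.821394016475903)) dyaw -0.014667603648750138 overhang 39.80310756359518 gauge (np.float64(111.99882276742238), np.float64(-370.1256162609748)) wanted 220.12561626097482
grip [[534.71584166 195.61205736 115.        ]]
```

Call:
servo_tool:
  motion:
    - [0.5,1,0,0,0,0.4,1]
    - [0.5,1,0,0,0,0.4,1]
    - [0.5,1,0,0,0,0.4,1]
    - [0.5,1,0,0,0,0.4,1]
    - [0.5,1,0,0,0,0.4,1]
    - [0.5,1,0,0,0,0.4,1]
    - [0.5,1,0,0,0,0.4,1]
    - [0.5,1,0,0,0,0.4,1]
    - [0.5,1,0,0,0,0.4,1]
    - [0.5,1,0,0,0,0.4,1]
    - [0.5,1,0,0,0,0.4,1]
    - [0.5,1,0,0,0,0.4,1]

```text
t: 1.8
position: [267.0, -366.6, 239.5]
tool_rot: [0.0, 0.946, 0.323, 0.0]
ft_force: [-0.1, -0.3, 0.4]
gripper_width: 85.3
grip_force: 0.0
```

Call:
servo_tool:
  motion:
    - [0.5,1,0,0,0,0.4,1]
    - [0.5,1,0,0,0,0.4,1]
    - [0.5,1,0,0,0,0.4,1]
    - [0.5,1,0,0,0,0.4,1]
    - [0.5,1,0,0,0,0.4,1]
    - [0.5,1,0,0,0,0.4,1]
    - [0.5,1,0,0,0,0.4,1]
    - [0.5,1,0,0,0,0.4,1]
    - [0.5,1,0,0,0,0.4,1]
    - [0.5,1,0,0,0,0.4,1]
    - [0.5,1,0,0,0,0.4,1]
    - [0.5,1,0,0,0,0.4,1]

```text
t: 2.8
position: [387.0, -126.5, 239.6]
tool_rot: [0.0, 0.859, 0.513, 0.0]
ft_force: [0.4, -0.3, -0.9]
gripper_width: 85.3
grip_force: 0.0
```

Call:
servo_tool:
  motion:
    - [0.5,1,0,0,0,0.4,1]
    - [0.5,1,0,0,0,0.4,1]
    - [0.5,1,0,0,0,0.4,1]
    - [0.5,1,0,0,0,0.4,1]
    - [0.5,1,0,0,0,0.4,1]
    - [0.5,1,0,0,0,0.4,1]
    - [0.5,1,0,0,0,0.4,1]
    - [0.5,1,0,0,0,0.4,1]
    - [0.5,1,0,0,0,0.4,1]
    - [0.5,1,0,0,0,0.4,1]
    - [0.5,1,0,0,0,0.4,1]
    - [0,0,0,0,0,0,1]

```text
t: 3.8
position: [498.4, 95.1, 239.5]
tool_rot: [0.0, 0.744, 0.668, 0.001]
ft_force: [-0.3, 0.3, 0.4]
gripper_width: 85.2
grip_force: 0.0
```

Call:
servo_tool:
  motion:
    - [0.36,1,-0.8,0,0,0.49,1]
    - [0.36,1,-0.8,0,0,0.49,1]
    - [0.36,1,-0.8,0,0,0.49,1]
    - [0.36,1,-0.8,0,0,0.49,1]
    - [0.36,1,-0.8,0,0,0.49,1]
    - [0,0,0,0,0,0,1]
    - [0,0,0,0,0,0,1]

```text
t: 4.38
position: [531.7, 192.5, 158.2]
tool_rot: [-0.001, 0.67, 0.742, -0.001]
ft_force: [-0.2, 0.2, 0.2]
gripper_width: 85.6
grip_force: 0.0
```

Run:
```python
from h import *
s=snap("side","s1")[:,:,::-1];t=snap("top","t1")[:,:,::-1]
o=np.hstack([cv2.resize(s[60:210,210:335],(400,480),interpolation=2),cv2.resize(t[150:240,130:205],(400,480),interpolation=2)])
cv2.imwrite("pics/c1.png",o); q=manip.get_obs();print(q["position"],q["tool_rot"],q["joints"])
```

```text
[532.60754677 191.77199355 159.82406352] [ 2.41303107e-04  6.70687521e-01  7.41739967e-01 -1.08594008e-04] [ 2.31683668e-01  2.27211807e-01 -2.64295206e-01  1.07919399e+00
 -5.20570687e-04  1.70195431e+00]
```

View pics/c1.png

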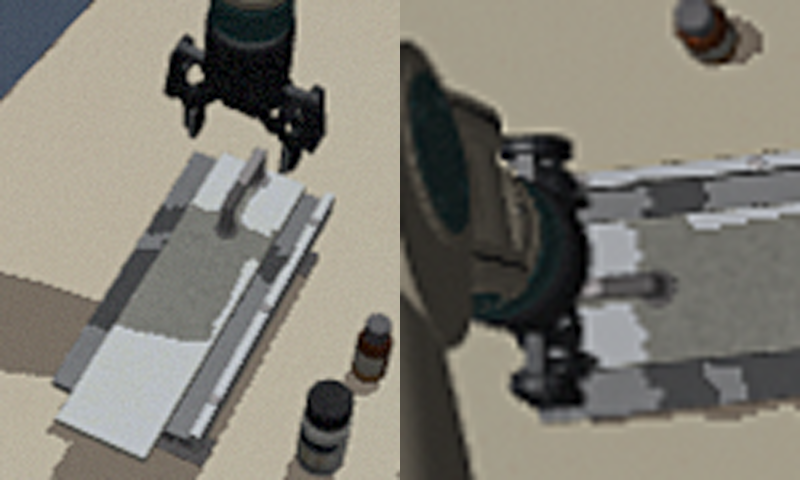

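The bar lies midway between the fingers: in the crop it is at (255,165), with the tips at (195,130) and (290,165) about 50 mm above it. Next I'll go down and grip.

Call:
servo_tool:
  motion:
    - [0.1,0.1,-0.9,0,0,0.08,1]
    - [0,0.1,-0.95,0,0,0,1]
    - [0,0,-0.9,0,0,0,1]
    - [0,0,0,0,0,0,1]
    - [0,0,0,0,0,0,-1]
    - [0,0,0,0,0,0,-1]
    - [0,0,0,0,0,0,-1]
    - [0,0,0,0,0,0,-1]
    - [0,0,0,0,0,0,-1]
    - [0,0,0,0,0,0,-1]
    - [0,0,0,0,0,0,-1]
    - [0,0,0,0,0,0,-1]
  newtons: 60

```text
t: 5.48
position: [535.2, 196.6, 105.2]
tool_rot: [0.0, 0.668, 0.744, 0.001]
ft_force: [-0.7, -0.5, 5.2]
gripper_width: 10.9
grip_force: 60.5
```

Call:
servo_tool:
  motion:
    - [0.2,0.024,0,0,0,0.03,-1]
    - [0.2,0.024,0,0,0,0.03,-1]
    - [0.2,0.024,0,0,0,0.03,-1]
    - [0.2,0.024,0,0,0,0.03,-1]
    - [0.1,0.012,0,0,0,0.03,-1]
    - [0,0,0,0,0,0,-1]
    - [0,0,0,0,0,0,-1]

```text
t: 6.07
position: [550.4, 198.4, 105.2]
tool_rot: [-0.002, 0.664, 0.748, -0.002]
ft_force: [-8.6, -1.3, 11.6]
gripper_width: 11.0
grip_force: 61.7
```

Call:
servo_tool:
  motion:
    - [0.1,0.012,0,0,0,0,-1]
    - [0.1,0.012,0,0,0,0,-1]
    - [0,0,0,0,0,0,-1]
    - [0,0,0,0,0,0,-1]

```text
t: 6.4
position: [552.8, 198.7, 105.2]
tool_rot: [-0.002, 0.664, 0.748, -0.003]
ft_force: [-9.2, -1.4, 13.3]
gripper_width: 10.9
grip_force: 62.1
```

Call:
servo_tool:
  motion:
    - [0.1,0.012,0,0,0,0,-1]
    - [0.1,0.012,0,0,0,0,-1]
    - [0,0,0,0,0,0,-1]
    - [0,0,0,0,0,0,-1]

```text
t: 6.73
position: [555.0, 198.4, 105.2]
tool_rot: [-0.003, 0.663, 0.748, -0.005]
ft_force: [-15.6, -3.2, 19.0]
gripper_width: 10.9
grip_force: 62.4
```

Run:
```python
from h import *
s=snap("side","s2")[:,:,::-1];t=snap("top","t2")[:,:,::-1]
o=np.hstack([cv2.resize(s[95:207,220:325],(400,427),interpolation=2),cv2.resize(t[165:240,190:260],(400,427),interpolation=2)])
cv2.imwrite("pics/c2.png",o); print(manip.get_obs()["moment"])
```

```text
[-0.70793497  2.89413366 -0.3447722 ]
```

View pics/c2.png

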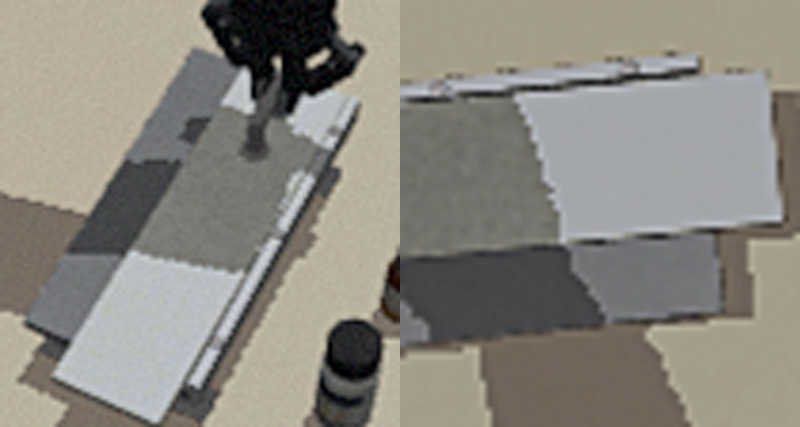

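The board's far edge runs along the fence's inner face at the tail. The leading part may lag by about 0.01 rad, so I'll turn it slightly and ease the downward press.

Call:
servo_tool:
  motion:
    - [0,0,0,0,0,0.2,-1]
    - [0,0,0,0,0,0,-1]
    - [0,0,0,0,0,0,-1]

```text
t: 7.08
position: [555.4, 198.0, 105.2]
tool_rot: [-0.003, 0.657, 0.754, -0.004]
ft_force: [-14.9, -4.9, 17.8]
gripper_width: 11.2
grip_force: 62.4
```

Run:
```python
from h import *
q=manip.get_obs();print(q["moment"],q["tool_rot"],q["ft_force"],q["position"])
```

```text
[-0.85492776  2.64560643 -0.60300462] [-0.00259943  0.65691698  0.7539451  -0.00448517] [-14.89475814  -4.88443608  17.80580128] [555.42765714 198.04975718 105.19224544]
```

Call:
servo_tool:
  motion:
    - [0.05,0,0,0,0,0.2,-1]
    - [0,0,0,0,0,0,-1]
    - [0,0,0,0,0,0,-1]

```text
t: 7.33
position: [555.4, 198.1, 105.2]
tool_rot: [-0.004, 0.651, 0.759, -0.005]
ft_force: [-16.2, -4.2, 19.7]
gripper_width: 10.8
grip_force: 65.3
```

Run:
```python
from h import *
q=manip.get_obs();print(q["moment"],q["tool_rot"],q["ft_force"],q["position"])
```

```text
[-0.84339218  3.12274325 -0.96140985] [-0.00352461  0.6508197   0.75920743 -0.00503667] [-16.21697507  -4.18039988  19.73404744] [555.44542669 198.05060109 105.1848077 ]
```

```bash
cat > edge.py <<'E'
from h import *
import sys
from scipy.ndimage import map_coordinates
R=(548.231-.4,96.352,.121)
def W(x,y,z): c,s=np.cos(R[2]),np.sin(R[2]); return np.c_[R[0]+c*x-s*y,R[1]+s*x+c*y,z+0*x]
def edge(g,n,x0,y0,z,ax,span=9):
    """offset (mm) of strongest edge across nominal line; ax: 0 offset in riser x, 1 in riser y"""
    o=np.linspace(-span,span,91); out=[]
    for x,y in zip(x0,y0):
        P=W(x+(o if ax==0 else 0*o),y+(o if ax==1 else 0*o),z+0*o); u=proj(n,P)
        v=map_coordinates(g,[u[:,1],u[:,0]],order=1); d=np.abs(np.gradient(cv2.GaussianBlur(v[:,None],(1,15),0).ravel()))
        out.append(o[d[8:-8].argmax()+8])
    return np.array(out)
E
python3 - <<'E'
from edge import *
for n in("top","side"):
    g=manip.get_image(n).astype(float).mean(2)
    ys=np.linspace(-170,-90,12) if n=="top" else np.linspace(-170,-60,12); f=np.full
    for nm,x,z,yy in(("deck",-75,70,np.linspace(-145,-85,12)),("bnear",-25,82,ys)):
        e=edge(g,n,f(12,x),yy,z,0); m=np.abs(e-np.median(e))<2.5; p=np.polyfit(yy[m],e[m],1)
        print(n,nm,e.round(1),m.sum(),"slope",p[0].round(4),"off",np.median(e).round(2))
    e=edge(g,n,np.linspace(-15,55,10),f(10,-190.),82,1); print("end",e.round(1))
E
```

```text
top deck [-3.  -2.8  1.6  2.  -3.6 -3.4 -3.  -2.6  1.6  2.2  2.8  3. ] 5 slope 0.0087 off -0.5
top bnear [2.4 0.8 1.  1.8 2.4 2.6 0.8 1.6 2.2 2.6 0.6 1.4] 12 slope -0.0018 off 1.7
end [1.2 0.8 2.6 2.  1.2 0.8 2.6 2.  1.  3.2]
side deck [-6.4  1.4  0.6  0.6 -0.8 -0.2  2.   2.   1.8 -1.8  1.8 -0.8] 11 slope -0.01 off 0.6
side bnear [ 0.  -0.6  0.2  0.4  0.   0.6 -0.6  0.4 -0.6  0.2 -0.6 -0.2] 12 slope -0.0025 off 0.0
end [-0.4 -0.6 -0.2 -1.  -0.4 -0.6 -0.4  0.  -0.2 -1. ]
```

The board is parallel to the fence to about 0.002 rad and against it to within 1–2 mm, with about 40 mm of overhang. Now I'll slide it out while keeping the push on the fence.

Call:
servo_tool:
  motion:
    - [0.02,-0.2,0,0,0,0,-1]
    - [0.049,-0.4,0,0,0,0,-1]
    - [0.049,-0.4,0,0,0,0,-1]
    - [0.049,-0.4,0,0,0,0,-1]
    - [0.049,-0.4,0,0,0,0,-1]
    - [0.02,-0.2,0,0,0,0,-1]
    - [0,0,0,0,0,0,-1]
    - [0,0,0,0,0,0,-1]
  newtons: 80

```text
t: 8.1
position: [559.2, 167.0, 105.3]
tool_rot: [-0.011, 0.649, 0.761, 0.002]
ft_force: [-17.8, 20.4, 17.4]
gripper_width: 10.4
grip_force: 79.8
```

Run:
```python
from h import *
q=manip.get_obs();print(q["moment"],q["tool_rot"],q["ft_force"],q["position"])
```

```text
[ 3.74456577  3.56047742 -1.19264258] [-0.01097157  0.64918536  0.76054732  0.0024016 ] [-17.82542968  20.44126535  17.35249779] [559.23408437 167.0319872  105.25128187]
```

Call:
servo_tool:
  motion:
    - [-0.1,0,0.1,0,0,0,-1]
    - [0,0,0,0,0,0,-1]
    - [0,0,0,0,0,0,-1]

```text
t: 8.35
position: [558.9, 162.6, 105.3]
tool_rot: [-0.006, 0.65, 0.76, -0.001]
ft_force: [-10.7, 8.6, 6.6]
gripper_width: 10.6
grip_force: 79.8
```

Run:
```python
from h import *
q=manip.get_obs();print(q["moment"],q["tool_rot"],q["ft_force"],q["position"])
```

```text
[ 1.53268002  1.95122244 -1.010264  ] [-0.00619548  0.64992051  0.75997649 -0.00082428] [-10.69636656   8.58023881   6.56192647] [558.87521019 162.62561728 105.33950733]
```

Call:
servo_tool:
  motion:
    - [0.03,-0.25,0,0,0,0,-1]
    - [0.049,-0.4,0,0,0,0,-1]
    - [0.049,-0.4,0,0,0,0,-1]
    - [0.049,-0.4,0,0,0,0,-1]
    - [0.049,-0.4,0,0,0,0,-1]
    - [0.049,-0.4,0,0,0,0,-1]
    - [0.049,-0.4,0,0,0,0,-1]
    - [0.049,-0.4,0,0,0,0,-1]
    - [0.02,-0.2,0,0,0,0,-1]
    - [0,0,0,0,0,0,-1]
    - [0,0,0,0,0,0,-1]

```text
t: 9.27
position: [566.2, 98.4, 105.3]
tool_rot: [-0.007, 0.65, 0.76, -0.0]
ft_force: [-11.5, 11.0, 8.6]
gripper_width: 10.3
grip_force: 79.4
```

```bash
cat > chk.py <<'E'
from edge import *
import sys
y0=float(sys.argv[1]); q=manip.get_obs();print(q["moment"],q["tool_rot"],q["ft_force"],q["position"])
for n in("top","side"):
    im=snap(n,n+sys.argv[2]); g=im.astype(float).mean(2); f=np.full
    for nm,ys in(("bnear",np.linspace(y0+15,y0+110,16)),):
        e=edge(g,n,f(16,-25.),ys,82,0,14); m=np.abs(e-np.median(e))<2.5; p=np.polyfit(ys[m],e[m],1)
        print(n,nm,e.round(1),"slope",p[0].round(4),"off",np.median(e).round(2))
    e=edge(g,n,np.linspace(-15,55,12),f(12,y0),82,1,14); print("end y",y0+np.median(e),e.round(1))
E
python3 chk.py -289 4
```

```text
[ 1.95326897  2.16751644 -0.86461739] [-7.46685032e-03  6.49817046e-01  7.60053953e-01 -2.01647884e-04] [-11.52915576  11.01492594   8.64850432] [566.24271523  98.43201409 105.31558951]
top bnear [-8.4  2.2  2.8  3.4  4.   1.6  2.2  2.8  3.4 -9.   1.6  2.2  3.1  3.4
  0.9  1.9] slope -0.0095 off 2.18
end y -288.53333333333336 [  1.2   0.6  -0.3 -10.9   1.6   0.9   0.   -0.3   1.9   1.2   0.3 -10. ]
side bnear [ 1.6  3.7  2.8  2.5  1.9  1.6  2.5  2.5  1.9 -6.2  0.3  0.6  0.  -0.3
 -0.3  0. ] slope -0.0354 off 1.56
end y -290.24444444444447 [-1.9 -1.2 -1.2 -1.2 -1.2 -1.2 -1.2 -1.6 -1.6 -1.2 -1.2 -1.2]
```

Call:
servo_tool:
  motion:
    - [0.03,-0.25,0,0,0,-0.1,-1]
    - [0.049,-0.4,0,0,0,-0.1,-1]
    - [0.049,-0.4,0,0,0,-0.1,-1]
    - [0.049,-0.4,-0.02,0,0,0,-1]
    - [0.049,-0.4,0,0,0,0,-1]
    - [0.049,-0.4,0,0,0,0,-1]
    - [0.03,-0.25,0,0,0,0,-1]
    - [0,0,0,0,0,0,-1]
    - [0,0,0,0,0,0,-1]

```text
t: 10.12
position: [573.8, 48.4, 105.5]
tool_rot: [-0.006, 0.659, 0.752, 0.001]
ft_force: [-9.2, 10.5, 9.0]
gripper_width: 10.5
grip_force: 78.9
```

```bash
python3 chk.py -339 5
python3 - <<'E'
import cv2,numpy as np
s=cv2.imread("pics/side5.png");t=cv2.imread("pics/top5.png")
cv2.imwrite("pics/c5.png",np.hstack([cv2.resize(s[115:305,205:335],(400,585),interpolation=2),cv2.resize(t[130:230,230:298],(398,585),interpolation=2)]))
E
```

```text
[ 1.83784955  1.75355913 -0.30454282] [-6.19845074e-03  6.59113827e-01  7.52017476e-01  5.07478895e-04] [-9.23005456 10.45666676  8.98169973] [573.7707622   48.39304613 105.46365017]
top bnear [ 2.8  3.1 -9.3  1.6  2.2  2.8 -9.6  0.9  1.6  2.2  2.8  1.9  0.9  1.6
  2.2  2.8] slope -0.0065 off 2.02
end y -339.31111111111113 [-8.1  0.6  0.  -0.6 -1.2  0.9  0.3 -0.6 -8.1  0.9  0.3 -0.6]
side bnear [ 3.1  1.6  1.2 -5.9  0.   0.3  0.   0.6  2.8  2.2  0.6  0.9  0.9  0.6
  0.3  0.3] slope -0.0122 off 0.62
end y -341.1777777777778 [-6.2 -6.2 -1.9 -2.2 -2.2 -2.2 -2.5 -2.2 -1.9 -1.9 -1.6 -1.9]
```

View pics/c5.png

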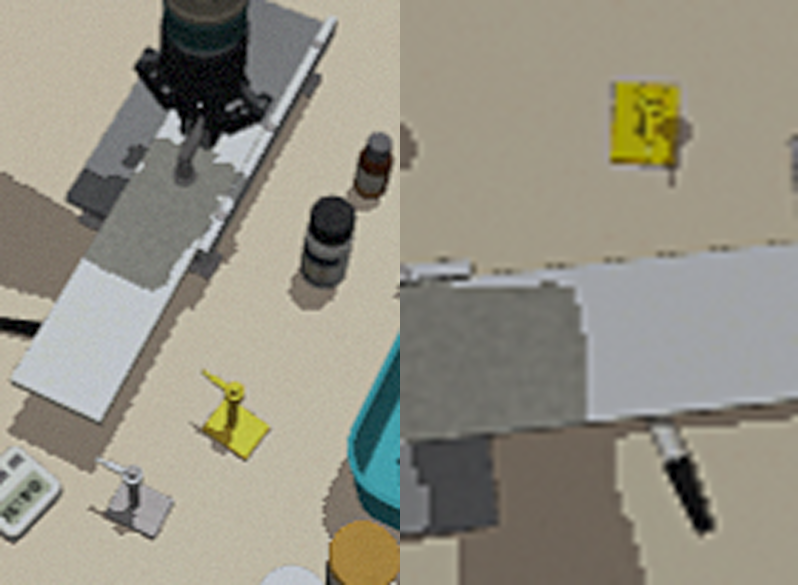

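The board is flat along the fence. Its leading end is about 30 mm short of the grey pointer, whose tip is at (100,462) in the crop. I'll move most of the rest and then measure it against the pointer itself.

Call:
servo_tool:
  motion:
    - [0.02,-0.2,0,0,0,0,-1]
    - [0.036,-0.3,0,0,0,0,-1]
    - [0.036,-0.3,0,0,0,0,-1]
    - [0.036,-0.3,-0.02,0,0,0,-1]
    - [0.02,-0.15,0,0,0,0,-1]
    - [0,0,0,0,0,0,-1]
    - [0,0,0,0,0,0,-1]
    - [0,0,0,0,0,0,-1]

```text
t: 10.88
position: [576.3, 25.7, 105.9]
tool_rot: [-0.008, 0.659, 0.753, 0.002]
ft_force: [-11.8, 15.1, 14.4]
gripper_width: 10.5
grip_force: 79.7
```

```bash
python3 chk.py -365 6
python3 - <<'E'
import numpy as np,cv2
from h import *
from edge import W
o=[]
for n,z in(("side",8),("top",8)):
    im=np.mean([manip.get_image(n) for _ in range(4)],0)[:,:,::-1].astype(np.uint8)
    c=proj(n,W(np.array([55.]),np.array([-368.]),80))[0].round().astype(int)-[25,28]
    print(n,"origin",c); o.append(cv2.resize(im[c[1]:c[1]+56,c[0]:c[0]+50],(400,448),interpolation=cv2.INTER_CUBIC))
cv2.imwrite("pics/c6.png",np.hstack(o))
E
```

```text
[ 3.0110175   2.23587592 -0.2484131 ] [-0.0078826   0.65850331  0.75253338  0.0021821 ] [-11.75324828  15.1235738   14.39762   ] [576.32306768  25.69067569 105.92014481]
top bnear [ 3.1  3.7 -8.7  1.9  2.5  3.1  3.7  1.6  2.2  2.8  3.4 -9.   1.6  2.2
  2.8  3.4] slope -0.004 off 2.64
end y -361.4222222222222 [ 4.4  3.4  2.8  5.3  4.4  0.   2.8 -4.7  4.4  3.7  2.8  5.6]
side bnear [2.2 4.4 3.7 2.2 1.6 3.1 3.1 2.5 1.2 0.6 0.3 0.9 1.2 1.2 0.6 1.2] slope -0.0244 off 1.4
end y -364.3777777777778 [-2.8 -2.8  0.6  0.6  0.6  0.6  0.6  0.6  0.9  0.9  0.9  0.9]
side origin [204 231]
top origin [283 145]
```

View pics/c6.png

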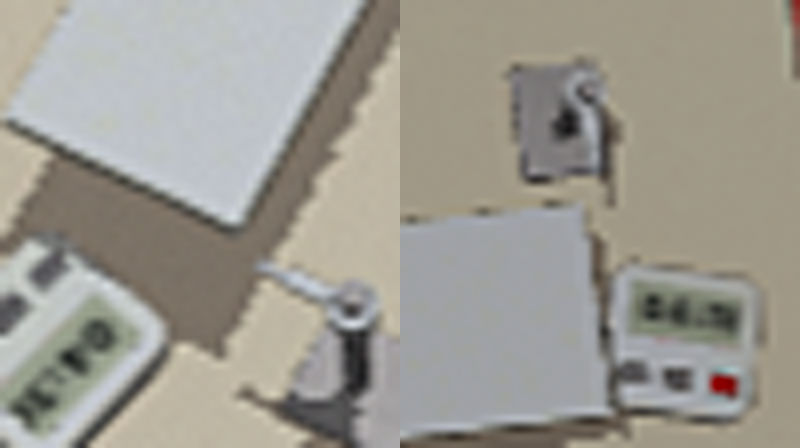

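```bash
cat > px.py <<'E'
from h import *
from edge import R
def loc(n,o,p,z,dx=0):
    u=(np.array(p,float)-[dx,0])/8+o-.44; w=toz(n,u,z)[:,:2]-R[:2]; c,s=np.cos(R[2]),np.sin(R[2])
    return np.c_[w@[c,s],w@[-s,c]].round(1)
E
python3 - <<'E'
from px import *
S=[204,231];T=[283,145]
print("side tip",loc("side",S,[(260,266)],77),"post",loc("side",S,[(353,303)],91),"end",loc("side",S,[(5,118),(120,172),(238,226)],82))
print("top tip",loc("top",T,[(597,175)],77,400),"post",loc("top",T,[(587,90)],91,400),"end",loc("top",T,[(583,207),(600,300),(612,408)],82,400))
E
```

```text
side tip [[  77.7 -370.6]] post [[ 113.4 -372.7]] end [[ -21.5 -364.2]
 [  22.1 -363.9]
 [  65.9 -363.2]]
top tip [[  78.4 -369.3]] post [[ 111.9 -367.4]] end [[  64.6 -360.8]
 [  25.1 -362.8]
 [ -20.  -361.9]]
```

Call:
servo_tool:
  motion:
    - [0.022,-0.18,0,0,0,0,-1]
    - [0.022,-0.17,0,0,0,0,-1]
    - [0,0,0,0,0,0,-1]
    - [0,0,0,0,0,0,-1]
    - [0,0,0,0,0,0,-1]
    - [0,0,0,0,0,0,-1]

```text
t: 11.88
position: [577.0, 19.4, 106.1]
tool_rot: [-0.008, 0.658, 0.753, 0.003]
ft_force: [-11.9, 17.9, 16.1]
gripper_width: 10.7
grip_force: 79.9
```

Run:
```python
import numpy as np,cv2
from h import *
q=manip.get_obs();print(q["moment"],q["tool_rot"],q["ft_force"],q["position"],np.abs(q["dq"]).max())
o=[]
for n,c in(("side",[204,231]),("top",[283,145])):
    im=np.mean([manip.get_image(n) for _ in range(4)],0)[:,:,::-1].astype(np.uint8)
    o.append(cv2.resize(im[c[1]:c[1]+56,c[0]:c[0]+50],(400,448),interpolation=cv2.INTER_CUBIC))
cv2.imwrite("pics/c7.png",np.hstack(o))
```

```text
[ 3.35161799  2.44601939 -0.16226499] [-0.00844703  0.65824216  0.75275402  0.00270178] [-11.88457921  17.87553723  16.10340488] [577.03924089  19.41924786 106.14215323] 0.001200184860339867
```

View pics/c7.png

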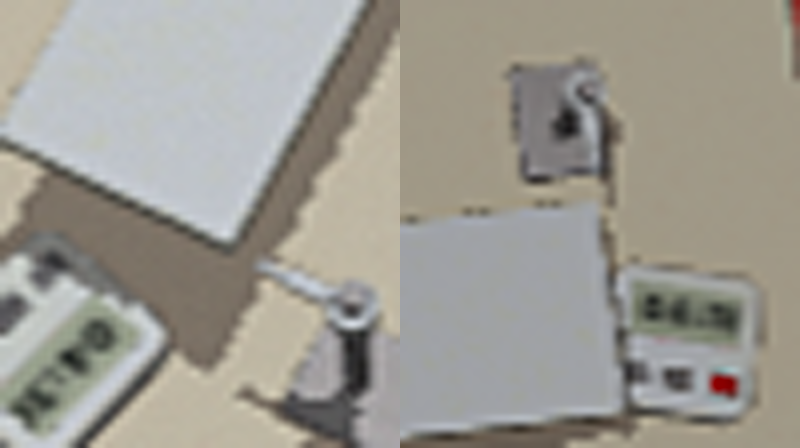

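Run:
```python
from px import *
from scipy.spatial.transform import Rotation as Ro
q=manip.get_obs()["tool_rot"]; print("tool z",Ro.from_quat(np.r_[q[1:],q[0]]).apply([0,0,1]))
S=[204,231];T=[283,145]
for z in(82,79): print(z,"side end",loc("side",S,[(0,135),(120,190),(235,242)],z).tolist(),"top end",loc("top",T,[(600,205),(614,300),(627,408)],z,400).tolist())
```

```text
tool z [-0.00915639  0.01513341 -0.99984356]
82 side end [[-19.9, -370.2], [25.2, -369.5], [67.6, -368.5]] top end [[64.7, -368.0], [24.5, -368.6], [-20.7, -368.1]]
79 side end [[-20.8, -369.3], [24.4, -368.5], [66.9, -367.6]] top end [[65.3, -368.5], [24.9, -369.1], [-20.3, -368.6]]
```

Call:
servo_tool:
  motion:
    - [0,-0.02,0,-0.15,0,0,-1]
    - [0,0,0,0,0,0,-1]
    - [0,0,0,0,0,0,-1]
    - [0,0,0,0,0,0,-1]
    - [0,0,0,0,0,0,-1]
    - [0,0,0,0,0,0,-1]

```text
t: 12.78
position: [576.9, 18.6, 105.6]
tool_rot: [-0.004, 0.658, 0.753, -0.003]
ft_force: [-12.5, 15.5, 14.5]
gripper_width: 10.4
grip_force: 79.5
```

```bash
python3 - <<'E'
from px import *
from scipy.spatial.transform import Rotation as Ro
s=manip.get_obs();q=s["tool_rot"]; print("tool z",Ro.from_quat(np.r_[q[1:],q[0]]).apply([0,0,1]),s["position"],s["ft_force"],s["moment"],np.abs(s["dq"]).max())
E
python3 chk.py -369 8
```

```text
tool z [-0.00954761  0.00114881 -0.99995376] [576.90940184  18.57585413 105.58166868] [-12.50162956  15.50228105  14.49365361] [ 3.1418716   2.26709571 -0.10282149] 0.0014579000409022434
[ 3.1418716   2.26709571 -0.10282149] [-0.00397194  0.65822176  0.75280874 -0.00270987] [-12.50162956  15.50228105  14.49365361] [576.90940184  18.57585413 105.58166868]
top bnear [ 2.8  3.4  4.   4.7 -7.8  2.8  3.4  4.  -8.4  2.2  3.1  3.7  4.  -8.4
  2.5  3.1] slope -0.0055 off 3.11
end y -368.3777777777778 [-5.   0.9  0.3 -4.4  1.6  0.9  0.3 -4.   1.9  0.9  0.3  2.8]
side bnear [ 4.   1.9  3.7  3.1  2.5  2.2  4.4  4.7 -5.6  1.9  0.9  0.   2.2  1.9
  1.2  0.9] slope -0.0267 off 2.02
end y -370.8666666666667 [-1.9 -1.9 -2.2 -2.2 -2.2 -1.9 -1.9 -1.9 -1.9 -1.6 -1.9 -1.6]
```

```bash
python3 -c "
from plant import manip
print(manip.job_done())"
```

```text
the job is handed in; nothing more can be done
None
```

I handed the job in at about 13 s with the board still gripped; by my last measurements it was level, flat on the riser, against the fence, and with its leading end about 1–2 mm from the grey gauge's pointer, but no verdict was returned.

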